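# Set the water-brake load valve for engine start

## Robot

A 6-joint arm with a two-finger parallel gripper is mounted at the origin on the work surface. World frame = base frame: x ahead of the robot, y to its left, z up, the work surface at z = 0. Lengths are in m, angles in degrees, forces in N, time in s.
With the tool pointing down it reaches from about 0.275 to 0.875 m from the base axis. Payload 12.5 kg.
Tool frame: the origin (TCP) lies between the finger pads; the fingertips stand nose_length ahead of it and the grasp point (between the pads) lies 11 mm behind it (nose_length is the distance from the TCP to the fingertips, in m); z points along the fingers, x is the direction in which the jaws open and shut, and the axes are right-handed (so a half turn about z gives the same grasp; the last joint's range is limited). The gripper opens to 85 mm and grips with 20 to 120 N. Pads are 22 mm wide; open, the fingers measure 114 mm over their backs; the gripper's body (76 mm by 85 mm) begins 54 mm behind the grasp point. The pads swing forward as they close: fully open they stand 13 mm farther back than shut.
Start: joints at [-78.816, 20.094, 94.641, -0, 65.266, -4.847], TCP at [0.152, -0.529, 0.239] pointing down, gripper open.
Joint ranges: [-157.81, 157.81], [-45, 120.19], [0.68, 151.7], [-89.99, 269.99], [4.06, 180], [-164.3, 164.3]. Speed limits (degrees/s): [127.2, 127.2, 159.86, 180, 180, 180].

## Interface

Orientations are given as [roll, pitch, yaw] about the fixed x, y, z axes, in that order (R = Rz(yaw) Ry(pitch) Rx(roll)).
In Python, from plant import get_obs, grab_frame, close_job, nose_length gives the robot as it stands.
- The arm moves only by the shell command python3 -m jog 'ROWS' [OPENING] [FORCE]. ROWS is JSON, a list that holds one entry, the list of rows, each a list of 6 numbers: the shift along the tool's x, y, z in mm, then the turn, a rotation vector about the tool's x, y, z in degrees. A call has 1 to 5 rows; each row shifts and turns the pose as measured when the row begins, along the tool's axes as they then stand; what a row does not reach is not made up. A row lasts 1/8 s, in which the tool goes at most 62.5 mm and 10.7 degrees, less where a joint would pass 70% of its speed; a pose out of reach is approached as far as the arm can. A call with a gripper value outside its range is refused whole. OPENING is the opening in per cent of the stroke, from 0 (shut) to 100 (fully open), set as the call begins (- or left out, the last holds). The fingers move at their own pace and stop on an object; FORCE is the grip in N (left out, the last holds). Time passes only in rows, so rows that do not move let the fingers close. It gives the time, the measured TCP pose, the force and the opening at its end, in the units of the state.
- get_obs(): the state, without advancing time (a new reading comes with each control period).
- grab_frame(name): name is "side" or "top" or "wrist"; returns a dict with "img" (480x640x3 uint8, blue, green, red), "vfov" (degrees; the focal length in pixels is half the picture's height over the tangent of half this angle, whatever the lens; pixels are square), "cx", "cy" (the principal point, pixels), "origin" and "rotation" of the camera in the world; the wrist camera has in their place "mount" (4x4, takes a point from camera to tool coordinates, whose origin is the TCP and whose axes are the tool frame's). Camera axes: x right, y down, z forward; pixel columns grow to the right and rows downward; lengths in m; the calibration is good to about 2 mm. The wrist camera is an equidistant fisheye: a pixel r from the principal point sees the ray r / f radians off the axis. A picture is of the moment at which its call begins: read the wrist's pose just before it. There is no depth.
- close_job(): hands the job in, once; it reports no verdict.
The state is a dict: "t": time; "q": joint angles; "joint_velocities": joint speeds; "tau": joint torques, N m; "eef_pos": TCP position; "ee_rot": TCP orientation; "contact_force": force on the tool from outside, world axes, zero at the start; "moment": the same for the moment, N m; "width": opening from 0.0 (shut) to 1.0 (fully open).
Only numpy, scipy, OpenCV 4.12 (cv2) and the standard library are available. Lean on these libraries where they do the work, as an engineer would, in place of code of your own. Each camera call takes 0.05 s, during which the arm holds its last target.

## Task

Of the two water lines on the test-bench manifold, only the one whose yellow isolating lever lies along its pipe is in service. On that line wind the blue handwheel clockwise by its black handle until it is fully shut against its stop, then back it off exactly two full turns, and finish still gripping that handle with the wheel at rest, ready for the engine to be started: do not let go. Leave the other line's wheel, both levers and everything else on the bench as they are.

Things in the scene. Friction and masses are not known exactly. Their poses are not given: they have to be found in the camera images.
- manifold: Grey steel skid plate 470 x 400 x 8 mm, fixed to the bench, carrying two parallel water lines; origin under the plate on the bench, half-way between the two handwheel axes; x runs along the two pipes away from the robot, y to the left line. The wheel axes are at x 0, y +140 mm and -140 mm. Pipe axes 65 mm above the bench; a header pipe with a small gauge (top 138 mm up) crosses at x 285 mm.
- wheel_1 (a joint): How far the left handwheel is open, rad: 0 = shut against its stop (it cannot go further), growing anticlockwise seen from above, 6.283 a full turn; its other limit is 3.5 turns. Turned clockwise from above it closes. Gland friction about 0.12 N m (2 N at the handle) all the way, no spring; it stays where left. The threaded steel stem, which comes up through the hub, rises 5 mm per turn opened (top 20 mm above the rim's mid plane when shut, 30 mm at two turns).
- hub_1 (a point): Centre of the left valve's blue spoked handwheel (left = +y side when the skid is not turned), on its vertical axis at mid height of the rim, 190 mm above the bench. Rim 130 mm over all, bar 14 mm thick. A yoke-type bronze valve stands below it.
- handle_1: Black upright revolving handle on the left handwheel; origin at its centre, about 240 mm above the bench, 58 mm from the wheel's axis. A round grip 24 mm across and 76 mm tall, its lower end 12 mm above the rim's mid plane, open all round. It spins freely on its pin, so a hand that holds it can go round the circle without turning itself. At wheel value 0 it stands on the -x side of the axis in the skid's frame.
- wheel_2 (a joint): How far the right handwheel is open, rad: 0 = shut against its stop (it cannot go further), growing anticlockwise seen from above, 6.283 a full turn; its other limit is 3.5 turns. Turned clockwise from above it closes. Gland friction about 0.12 N m (2 N at the handle) all the way, no spring; it stays where left. The threaded steel stem, which comes up through the hub, rises 5 mm per turn opened (top 20 mm above the rim's mid plane when shut, 30 mm at two turns).
- hub_2 (a point): Centre of the right valve's blue spoked handwheel (left = +y side when the skid is not turned), on its vertical axis at mid height of the rim, 190 mm above the bench. Rim 130 mm over all, bar 14 mm thick. A yoke-type bronze valve stands below it.
- handle_2: Black upright revolving handle on the right handwheel; origin at its centre, about 240 mm above the bench, 58 mm from the wheel's axis. A round grip 24 mm across and 76 mm tall, its lower end 12 mm above the rim's mid plane, open all round. It spins freely on its pin, so a hand that holds it can go round the circle without turning itself. At wheel value 0 it stands on the -x side of the axis in the skid's frame.
- lever_p (a joint): Turning angle, rad, of one of the two yellow isolating levers: 0 = lever along its pipe (that line open, in service), 1.57 = lever square across its pipe (line shut off). One lever is near 0 and the other near 1.57; either may sit on either line. Stiff; leave alone.
- lever_p_pivot (a point): Pivot of lever P, on top of its ball valve, 121 mm above the bench; the lever is a flat yellow bar 22 mm wide that reaches 138 mm from it. The valve sits in the pipe of one line, 170 mm beyond that line's handwheel axis along the pipe (327 mm from the other wheel's axis).
- lever_q (a joint): Turning angle, rad, of one of the two yellow isolating levers: 0 = lever along its pipe (that line open, in service), 1.57 = lever square across its pipe (line shut off). One lever is near 0 and the other near 1.57; either may sit on either line. Stiff; leave alone.
- lever_q_pivot (a point): Pivot of lever Q, on top of its ball valve, 121 mm above the bench; the lever is a flat yellow bar 22 mm wide that reaches 138 mm from it. The valve sits in the pipe of one line, 170 mm beyond that line's handwheel axis along the pipe (327 mm from the other wheel's axis).
- screwdriver: Loose screwdriver, 200 mm, green grip 26 mm thick, lying on the skid plate between the lines; origin under its middle. Bystander.
- paste_tin: Loose white tin, 52 mm across, 50 mm tall, on the skid plate between the lines; origin under it. Bystander.
- mug: Loose blue mug, 80 mm across, 95 mm tall, left part of the bench; origin under it. Bystander.
- wrench: Loose steel wrench, 200 mm long, lying at the left; origin under its middle. Bystander.
- oil_bottle: Loose grey oil bottle, 84 mm across, 200 mm tall, at the right; origin under it. Bystander.
- plug_carton: Loose cardboard carton 100 x 75 x 45 mm at the right; origin under it. Bystander.
- bearing: Loose steel bearing ring, 72 mm across, 18 mm thick, lying at the right; origin under it. Bystander.
- spray_can: Loose spray can with an orange band, 60 mm across, 190 mm tall, at the left; origin under it. Bystander.

How it is judged (in metres and radians):
On the way:
1. the handwheel of the line in service is wound shut to its stop (within 0.1 rad) (((horizontal distance between lever_p_pivot and hub_1 below 0.24 m and value of joint wheel_1 below 0.1 rad) or (horizontal distance between lever_p_pivot and hub_2 below 0.24 m and value of joint wheel_2 below 0.1 rad))), for 0.1 s.
At the end, for the whole second after the job is handed in: The wheel of the line in service has been shut, is now two turns open (12.57 rad, within 0.3) and at rest, its handle still gripped between the fingers. Other wheel's handle within 15 mm, levers within about 0.25 rad, loose things within 40 mm of their starts (((horizontal distance between lever_p_pivot and hub_1 below 0.24 m and value of joint wheel_1 between 12.266 and 12.866 rad and velocity of joint wheel_1 between -0.15 and 0.15 rad/s and contact force between the fingers and handle_1 above 3 N and distance between the grasp point and handle_1 below 0.055 m and horizontal distance between the grasp point and handle_1 below 0.025 m and distance of handle_2 from where it was at the start of the episode below 0.015 m) or (horizontal distance between lever_p_pivot and hub_2 below 0.24 m and value of joint wheel_2 between 12.266 and 12.866 rad and velocity of joint wheel_2 between -0.15 and 0.15 rad/s and contact force between the fingers and handle_2 above 3 N and distance between the grasp point and handle_2 below 0.055 m and horizontal distance between the grasp point and handle_2 below 0.025 m and distance of handle_1 from where it was at the start of the episode below 0.015 m)) and value of joint lever_p below 0.3 rad and value of joint lever_q above 1.25 rad and distance of each of screwdriver, paste_tin, mug, wrench, oil_bottle, plug_carton, bearing, spray_can from where it was at the start of the episode below 0.04 m); the arm keeps its last pose, push and grip.
It fails at once if the other line's handwheel is turned (handle moved over 15 mm) ((horizontal distance between lever_p_pivot and hub_1 below 0.24 m and distance of handle_2 from where it was at the start of the episode above 0.015 m) or (horizontal distance between lever_p_pivot and hub_2 below 0.24 m and distance of handle_1 from where it was at the start of the episode above 0.015 m)).
It fails at once if an isolating lever is turned (by about 0.25 rad) (value of joint lever_p above 0.3 rad or value of joint lever_q below 1.25 rad).
It fails at once if a bystander is pushed over 40 mm or knocked over (distance of any of screwdriver, paste_tin, mug, wrench, oil_bottle, plug_carton, bearing, spray_can from where it was at the start of the episode above 0.04 m or angle between any of mug, oil_bottle, spray_can, paste_tin's own z axis and vertical above 0.5 rad).
It also fails if it takes over 72 s, if anything falls off the work surface, if the arm or the gripper's body presses on something with over 40 N, if the wrist force passes 120 N, or if a joint passes its speed limit or range.

## Working session

There is one attempt and no reset: what is moved stays moved. The work goes in short steps, Python scripts to look and compute and a shell command to move; the robot and the scene stay as the last step left them, time stands still between calls to the robot, and variables do not carry over. Pictures are saved under pics/ and viewed, and the job is handed in when it is done.

```bash
ls; mkdir -p pics; cat > h.py <<'E'
import numpy as np, cv2
from plant import get_obs, grab_frame, close_job, nose_length
from scipy.spatial.transform import Rotation as R
def K(f):
    return (f['img'].shape[0]/2)/np.tan(np.radians(f['vfov'])/2)
def ray(f,u,v):
    F=K(f); d=np.array([(u-f['cx'])/F,(v-f['cy'])/F,1.]); 
    return np.array(f['origin']), np.array(f['rotation'])@d
def onz(f,u,v,z):
    o,d=ray(f,u,v); return o+d*(z-o[2])/d[2]
def proj(f,p):
    c=np.array(f['rotation']).T@(np.array(p)-np.array(f['origin'])); F=K(f)
    return np.array([f['cx']+F*c[0]/c[2], f['cy']+F*c[1]/c[2]])
E
python3 - <<'E'
from h import *
print(get_obs(), nose_length if not callable(nose_length) else nose_length())
for n in ['side','top','wrist']:
    f=grab_frame(n); cv2.imwrite(f'pics/{n}0.png',f['img']); print({k:v for k,v in f.items() if k!='img'})
E
```

```text
pics
{'t': 0.0, 'q': array([-7.88157770e+01,  2.01246984e+01,  9.46779960e+01, -6.59491048e-04,
        6.52654131e+01, -4.84884118e+00]), 'joint_velocities': array([-0.04152306,  0.05600137,  0.08608905,  0.03057005, -0.10906328,
       -0.08398163]), 'tau': array([-1.00662848e-03, -5.06103194e+01, -2.91403735e+01, -1.24454264e-04,
        4.59475545e-03, -1.33225842e-05]), 'eef_pos': array([ 0.1518485 , -0.52827974,  0.23874803]), 'ee_rot': array([-1.79994840e+02,  6.79144131e-02, -7.39666565e+01]), 'contact_force': array([ 0.23107164,  0.24380508, -0.04982272]), 'moment': array([-0.00339142,  0.03879173,  0.01687985]), 'width': 0.9998006075866813} 0.008
{'vfov': 49.665810311999714, 'cx': 324.55599713278525, 'cy': 241.64439045610973, 'origin': array([ 0.41937379, -0.96148907,  1.22132994]), 'rotation': array([-137.23138603,    0.79571817,   -8.20975683])}
{'vfov': 46.53239569752893, 'cx': 321.0610739178566, 'cy': 242.40346883731993, 'origin': array([0.36640732, 0.01230908, 1.43361388]), 'rotation': array([-171.92895255,   -0.53804448,  -90.54946168])}
{'vfov': 65.70646984690485, 'cx': 318.5428148208244, 'cy': 242.2463625271289, 'mount': array([[ 9.99999174e-01,  8.44941422e-04,  9.68430265e-04,
        -8.87153390e-06],
       [-1.08763971e-03,  9.57802231e-01,  2.87425995e-01,
        -7.18200287e-02],
       [-6.84706539e-04, -2.87426811e-01,  9.57802359e-01,
        -1.34104557e-01],
       [ 0.00000000e+00,  0.00000000e+00,  0.00000000e+00,
         1.00000000e+00]])}
```

```bash
cat >> h.py <<'E'
_g=grab_frame
def grab_frame(n):
    f=_g(n)
    if 'rotation' in f: f['rotation']=R.from_euler('xyz',f['rotation'],degrees=True).as_matrix()
    return f
E
```

```text
(no output)
```

View pics/top0.png

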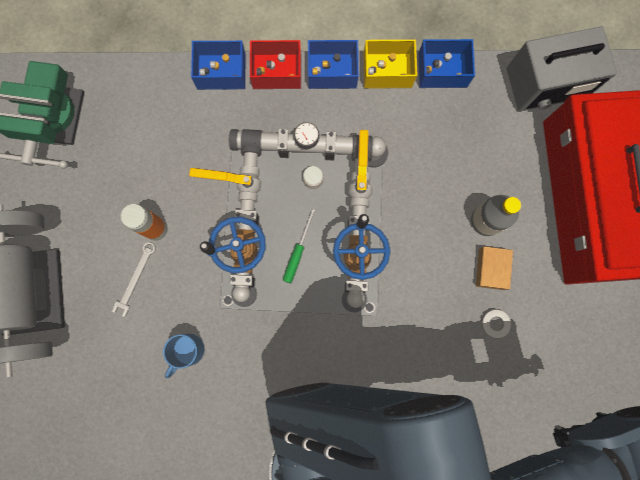

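View pics/side0.png

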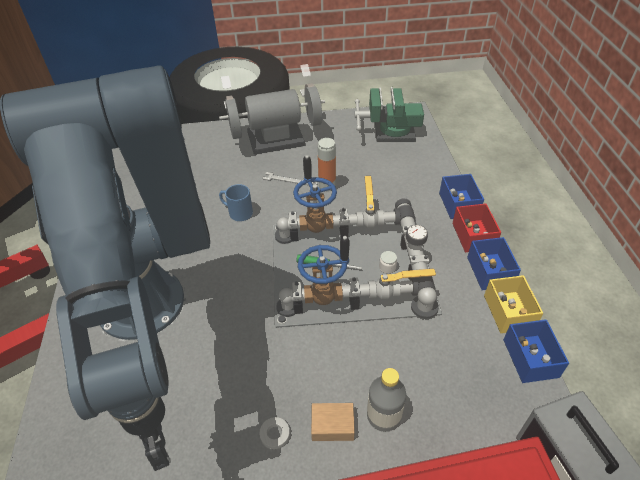

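```bash
python3 - <<'E'
from h import *
t=grab_frame('top'); s=grab_frame('side')
def crop(f,a,b,c,d,k,n): cv2.imwrite(n,cv2.resize(f['img'][b:d,a:c],None,fx=k,fy=k,interpolation=cv2.INTER_CUBIC))
crop(t,180,190,400,310,3.6,'pics/tc.png'); crop(s,260,150,450,330,3.3,'pics/sc.png')
hsv=cv2.cvtColor(t['img'],cv2.COLOR_BGR2HSV)
m=cv2.inRange(hsv,(100,110,50),(125,255,255)); m[:200]=0; m[290:]=0
n,l,st,c=cv2.connectedComponentsWithStats(m)
for i in range(1,n):
    if st[i,4]>300:
        cn,_=cv2.findContours((l==i).astype(np.uint8),cv2.RETR_EXTERNAL,cv2.CHAIN_APPROX_NONE)
        h=cv2.convexHull(cn[0]); e=cv2.fitEllipse(h); print(st[i],e, onz(t,*e[0],0.19))
m=cv2.inRange(hsv,(20,150,120),(35,255,255)); m[:110]=0; m[200:]=0
n,l,st,c=cv2.connectedComponentsWithStats(m)
for i in range(1,n):
    if st[i,4]>60: print('lever',st[i],c[i])
E
```

```text
[ 209  217   56   56 1155] ((236.50607299804688, 244.4308319091797), (55.346397399902344, 56.97211456298828), 62.04779052734375) [0.53961596 0.18889512 0.19      ]
[ 333  224   57   56 1145] ((361.0890197753906, 250.72398376464844), (55.38405227661133, 56.48601531982422), 134.3979949951172) [ 0.5230199  -0.09082887  0.19      ]
lever [357 130  11  60 492] [362.36788618 158.3699187 ]
lever [189 168  62  17 510] [218.20980392 175.40196078]
```

View pics/tc.png

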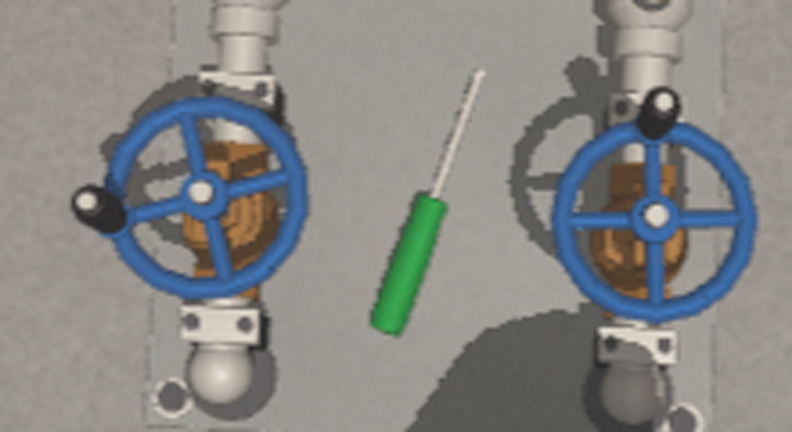

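View pics/sc.png

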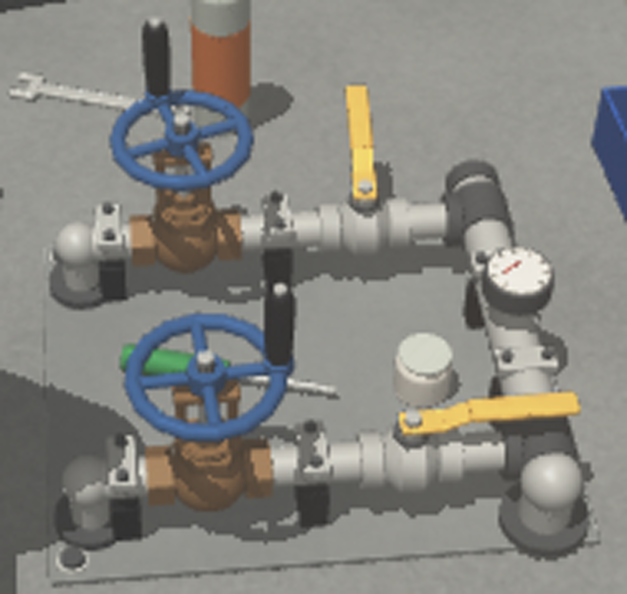

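```bash
python3 - <<'E'
from h import *
t=grab_frame('top'); s=grab_frame('side')
def tri(a,b):
    o1,d1=ray(t,*a);o2,d2=ray(s,*b)
    x=np.linalg.lstsq(np.c_[d1,-d2],o2-o1,rcond=None)[0]
    p,q=o1+d1*x[0],o2+d2*x[1]; return (p+q)/2,np.linalg.norm(p-q)
print('handle top',tri((364.4,217.8),(345.2,237.6)), onz(t,364.4,217.8,.28))
print('stem',tri((362.2,249.4),(322.4,258.5)))
hub=np.array([.523,-.0908]); p=onz(t,364.4,217.8,.28)[:2]-hub; print(p,np.hypot(*p),np.degrees(np.arctan2(p[1],p[0])))
print(proj(s,[.523,-.0908,.19]))
E
```

```text
handle top (array([ 0.5825547 , -0.09176359,  0.27936944]), np.float64(0.002086666749325437)) [ 0.58137597 -0.09170173  0.28      ]
stem (array([ 0.52423776, -0.09164766,  0.21032358]), np.float64(0.0016820551807412245))
[ 0.05837597 -0.00090173] 0.05838293820821263 -0.8849711392667322
[321.70174759 263.48812478]
```

```bash
python3 -m jog '[[[0,0,-40,0,0,8],[0,0,-40,0,0,8],[0,0,-20,0,0,0],[0,0,0,0,0,0]]]' 80 60
```

```text
t: 0.85
eef_pos: [0.1518, -0.5282, 0.3413]
ee_rot: [180.0, 0.1, -90.5]
contact_force: [0.5, -0.0, -0.8]
width: 0.804
```

```bash
python3 -m jog '[[[-40,-40,0,0,0,0],[-40,-40,0,0,0,0],[-40,-40,0,0,0,0],[-40,-40,0,0,0,0],[-40,-40,0,0,0,0]]]'; python3 -m jog '[[[-40,-40,0,0,0,0],[-40,-40,0,0,0,0],[-40,-40,0,0,0,0],[-40,-40,0,0,0,0],[-40,-40,0,0,0,0]]]'
```

```text
t: 1.48
eef_pos: [0.3562, -0.325, 0.3353]
ee_rot: [179.8, 0.5, -90.8]
contact_force: [0.0, -0.8, 0.2]
width: 0.8
t: 2.1
eef_pos: [0.5631, -0.1191, 0.3295]
ee_rot: [179.4, 0.6, -90.7]
contact_force: [-1.0, -0.9, -0.8]
width: 0.801
```

```bash
cat > need.py <<'E'
import sys
from h import *
o=get_obs(); x,y,z=map(float,sys.argv[1:4])
A=R.from_euler('xyz',o['ee_rot'],degrees=True); B=R.from_euler('xyz',[180,0,-90],degrees=True)
print(np.round(o['eef_pos'],4), 'shift',np.round(A.inv().apply(np.array([x,y,z])-o['eef_pos'])*1e3,1),'rot',np.round(np.degrees((A.inv()*B).as_rotvec()),2))
E
python3 -m jog '[[[-26,-17,0,0,0,0],[0,0,0,0,0,0]]]'; python3 need.py .5813 -.0917 .31
```

```text
t: 2.35
eef_pos: [0.5819, -0.0894, 0.3259]
ee_rot: [179.2, 0.7, -90.4]
contact_force: [-0.2, -0.1, -0.6]
width: 0.798
[ 0.5819 -0.0894  0.3259] shift [ 2.5  0.4 15.8] rot [ 0.82  0.69 -0.43]
```

```bash
python3 -m jog '[[[2,0,0,0.8,0.7,-0.4],[0,0,0,0,0,0]]]'; python3 need.py .5813 -.0917 .25; python3 - <<'E'
from h import *
for n in ['wrist','side']:
    f=grab_frame(n); cv2.imwrite(f'pics/{n}1.png',f['img'])
E
```

```text
t: 2.6
eef_pos: [0.5808, -0.0927, 0.3244]
ee_rot: [179.9, -0.1, -90.0]
contact_force: [0.8, 1.3, 0.6]
width: 0.801
[ 0.5808 -0.0927  0.3244] shift [-1.1 -0.6 74.4] rot [ 0.09 -0.06 -0.04]
```

View pics/wrist1.png

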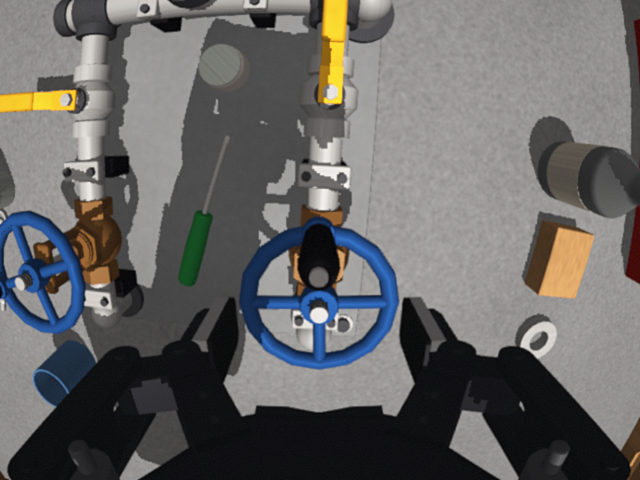

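View pics/side1.png

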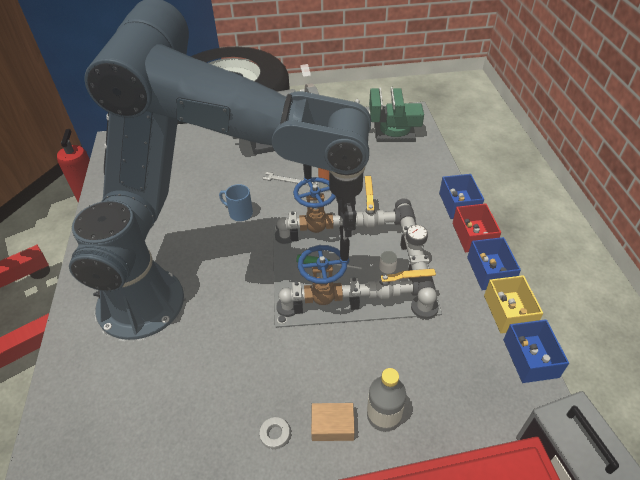

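```bash
python3 -m jog '[[[-1,0,30,0,0,0],[0,0,30,0,0,0],[0,0,24,0,0,0],[0,0,0,0,0,0]]]'; python3 need.py .5813 -.0917 .238
```

```text
t: 3.2
eef_pos: [0.5803, -0.0942, 0.24]
ee_rot: [-179.9, -0.1, -90.3]
contact_force: [-0.4, 0.3, -0.4]
width: 0.803
[ 0.5803 -0.0942  0.24  ] shift [-2.6 -1.   1.9] rot [-0.07 -0.08 -0.27]
```

```bash
python3 -m jog '[[[-2.5,-1,1,0,0,0],[0,0,0,0,0,0]]]' 0 60;python3 -m jog '[[[0,0,0,0,0,0],[0,0,0,0,0,0],[0,0,0,0,0,0],[0,0,0,0,0,0]]]'; python3 need.py .5813 -.0917 .238;  python3 - <<'E'
from h import *
f=grab_frame('wrist'); cv2.imwrite('pics/wrist2.png',f['img'])
E
```

```text
t: 3.45
eef_pos: [0.582, -0.0922, 0.2412]
ee_rot: [-179.8, -0.1, -90.3]
contact_force: [-0.4, 0.5, 0.1]
width: 0.385
t: 3.95
eef_pos: [0.5822, -0.0923, 0.2418]
ee_rot: [-179.7, -0.1, -90.3]
contact_force: [0.4, 0.3, -2.1]
width: 0.268
[ 0.5822 -0.0923  0.2418] shift [-0.6  0.9  3.8] rot [-0.28 -0.13 -0.31]
```

View pics/wrist2.png

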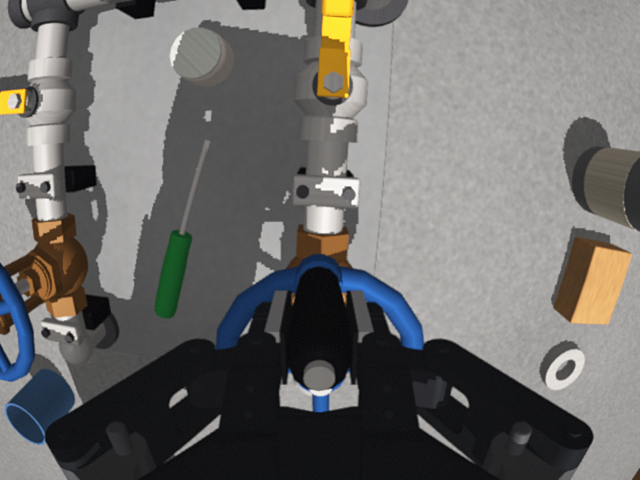

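```bash
cat > nxt.py <<'E'
# usage: nxt.py step_deg n [hx hy]
import sys
from h import *
o=get_obs(); st=float(sys.argv[1]); n=int(sys.argv[2]); h=np.array([.5238,-.0910]); z0=.2415
if len(sys.argv)>3: h=np.array([float(sys.argv[3]),float(sys.argv[4])])
A=R.from_euler('xyz',o['ee_rot'],degrees=True); B=R.from_euler('xyz',[180,0,-90],degrees=True)
p=o['eef_pos']; d=p[:2]-h; a=np.degrees(np.arctan2(d[1],d[0]))
print('ang %.1f wheel %.1f r %.1f z %.1f F %s w %.3f t %.2f'%(a,(a+183.4)%360,np.hypot(*d)*1e3,p[2]*1e3,np.round(o['contact_force'],1),o['width'],o['t']))
q=p; C=A
for i in range(1,n+1):
    b=np.radians(a+i*st); T=np.array([h[0]+.058*np.cos(b),h[1]+.058*np.sin(b),z0])
    s=C.inv().apply(T-q)*1e3; rv=np.degrees((C.inv()*B).as_rotvec()); print(np.round(s,1).tolist(),np.round(rv,1).tolist()); q=T; C=B
E
python3 nxt.py -15 4
```

```text
ang -1.3 wheel 182.1 r 58.4 z 241.9 F [ 1.1 -0.4 -3.6] w 0.260 t 4.00
[15.0, 2.6, 0.4] [-0.3, -0.1, -0.3]
[13.9, 6.1, 0.0] [0.0, 0.0, 0.0]
[11.8, 9.5, 0.0] [0.0, 0.0, 0.0]
[8.9, 12.2, 0.0] [0.0, 0.0, 0.0]
```

```bash
python3 -m jog '[[[15,2.5,0,0,0,-0.3],[14,6,0,0,0,0],[12,9.5,0,0,0,0]]]'; python3 nxt.py -18 5
```

```text
t: 4.38
eef_pos: [0.566, -0.1332, 0.2419]
ee_rot: [-179.4, -0.1, -89.9]
contact_force: [0.2, 3.4, 0.2]
width: 0.263
ang -45.0 wheel 138.4 r 59.7 z 241.9 F [0.2 3.4 0.2] w 0.263 t 4.38
[9.5, 15.9, 0.2] [-0.6, -0.1, 0.1]
[5.6, 17.3, 0.0] [0.0, 0.0, 0.0]
[-0.0, 18.1, 0.0] [0.0, 0.0, 0.0]
[-5.6, 17.3, 0.0] [0.0, 0.0, 0.0]
[-10.7, 14.7, 0.0] [0.0, 0.0, 0.0]
```

```bash
python3 -m jog '[[[9.5,16,0,-0.5,0,0],[5.5,17.5,0,0,0,0],[0,18,0,0,0,0],[-5.5,17.5,0,0,0,0],[-10.5,14.5,0,0,0,0]]]'; python3 nxt.py -15 5
```

```text
t: 5.0
eef_pos: [0.4822, -0.1332, 0.2419]
ee_rot: [-179.4, 0.1, -90.1]
contact_force: [16.0, 11.3, -8.1]
width: 0.268
ang -134.6 wheel 48.8 r 59.3 z 241.9 F [16.  11.3 -8.1] w 0.268 t 5.00
[-12.9, 8.4, 0.3] [-0.6, 0.1, -0.1]
[-13.9, 5.9, 0.0] [0.0, 0.0, 0.0]
[-15.0, 2.1, 0.0] [0.0, 0.0, 0.0]
[-15.0, -1.9, -0.0] [0.0, 0.0, 0.0]
[-14.0, -5.7, -0.0] [0.0, 0.0, 0.0]
```

```bash
python3 -m jog '[[[-13,8,0,-0.6,0,0],[-14,6,0,0,0,0]]]'; python3 nxt.py -10 3
```

```text
t: 5.25
eef_pos: [0.4674, -0.1059, 0.242]
ee_rot: [-180.0, -0.0, -90.1]
contact_force: [18.8, 2.1, -14.3]
width: 0.266
ang -165.2 wheel 18.2 r 58.3 z 242.0 F [ 18.8   2.1 -14.3] w 0.266 t 5.25
[-10.0, 1.4, 0.5] [-0.0, -0.0, -0.1]
[-10.1, -0.0, -0.0] [0.0, 0.0, 0.0]
[-10.0, -1.8, -0.0] [0.0, 0.0, 0.0]
```

```bash
python3 -m jog '[[[-10,0.5,1,0,0,0],[-7,-0.5,0,0,0,0]]]'; python3 nxt.py -10 3 .5248 -.0910
```

```text
t: 5.5
eef_pos: [0.4664, -0.0886, 0.2419]
ee_rot: [179.9, -0.2, -90.0]
contact_force: [-4.7, -45.1, -8.7]
width: 0.264
ang 177.7 wheel 1.1 r 58.5 z 241.9 F [ -4.7 -45.1  -8.7] w 0.264 t 5.50
[-10.0, -1.7, 0.4] [0.1, -0.2, -0.0]
[-9.7, -3.0, -0.0] [0.0, 0.0, 0.0]
[-9.0, -4.6, -0.0] [0.0, 0.0, 0.0]
```

```bash
python3 -m jog '[[[0,0,0,0,0,0],[0,0,0,0,0,0]]]'; python3 nxt.py 18 5 .5248 -.0910; python3 - <<'E'
from h import *
f=grab_frame('top'); cv2.imwrite('pics/top2.png',cv2.resize(f['img'][170:330,160:420],None,fx=3,fy=3,interpolation=cv2.INTER_CUBIC))
f=grab_frame('side'); cv2.imwrite('pics/side2.png',cv2.resize(f['img'][150:330,220:450],None,fx=3,fy=3,interpolation=cv2.INTER_CUBIC))
E
```

```text
t: 5.75
eef_pos: [0.4663, -0.0893, 0.2418]
ee_rot: [179.9, -0.4, -90.0]
contact_force: [1.5, -3.4, -3.0]
width: 0.266
ang 178.3 wheel 1.7 r 58.5 z 241.8 F [ 1.5 -3.4 -3. ] w 0.266 t 5.75
[18.0, -2.9, 0.5] [0.1, -0.4, 0.0]
[16.4, -7.8, -0.0] [0.0, 0.0, 0.0]
[13.2, -12.5, -0.0] [0.0, 0.0, 0.0]
[8.7, -15.9, -0.0] [0.0, 0.0, 0.0]
[3.4, -17.8, -0.0] [0.0, 0.0, 0.0]
```

View pics/side2.png

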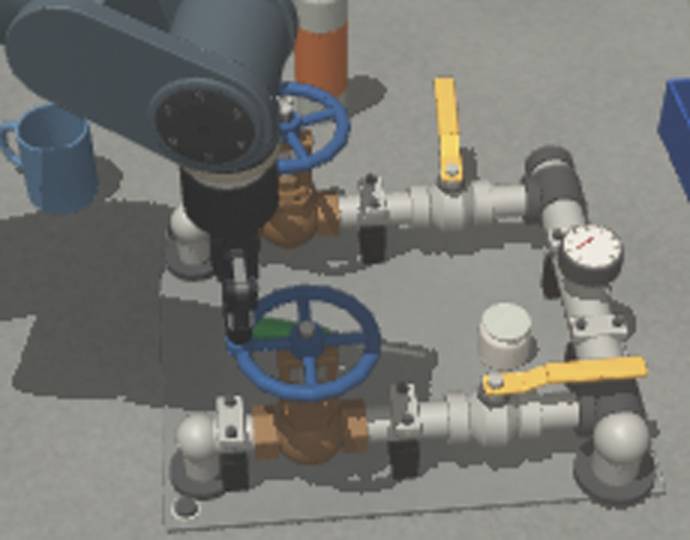

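View pics/top2.png

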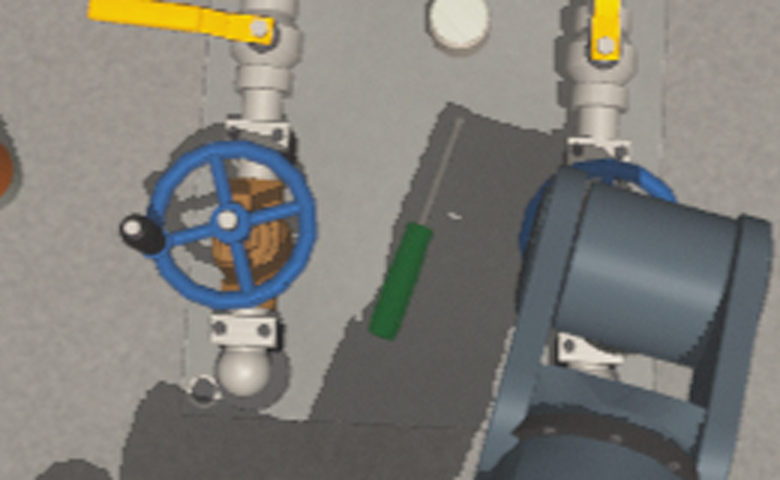

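```bash
python3 -m jog '[[[-4,0,0,0,0,0]]]'; python3 nxt.py 18 5 .5248 -.0910
```

```text
t: 5.98
eef_pos: [0.4663, -0.0886, 0.2419]
ee_rot: [179.9, -0.9, -89.9]
contact_force: [-3.4, -48.1, -9.2]
width: 0.267
ang 177.7 wheel 1.1 r 58.5 z 241.9 F [ -3.4 -48.1  -9.2] w 0.267 t 5.97
[18.0, -2.6, 0.7] [0.1, -0.9, 0.1]
[16.5, -7.6, -0.0] [0.0, 0.0, 0.0]
[13.3, -12.3, -0.0] [0.0, 0.0, 0.0]
[8.9, -15.8, -0.0] [0.0, 0.0, 0.0]
[3.6, -17.8, -0.0] [0.0, 0.0, 0.0]
```

```bash
python3 -m jog '[[[18,-2.5,0.5,0,-0.9,0],[16.5,-7.5,0,0,0,0],[13.5,-12.5,0,0,0,0],[9,-16,0,0,0,0],[3.5,-18,0,0,0,0]]]'; python3 nxt.py 18 5 .5248 -.0910
```

```text
t: 6.6
eef_pos: [0.5195, -0.1507, 0.2418]
ee_rot: [179.3, -0.0, -89.9]
contact_force: [-2.2, 1.9, 2.3]
width: 0.265
ang -95.1 wheel 88.3 r 60.0 z 241.8 F [-2.2  1.9  2.3] w 0.265 t 6.60
[-3.1, -18.3, 0.0] [0.7, -0.0, 0.1]
[-6.8, -16.8, -0.0] [0.0, 0.0, 0.0]
[-11.6, -13.9, -0.0] [0.0, 0.0, 0.0]
[-15.4, -9.6, -0.0] [0.0, 0.0, 0.0]
[-17.6, -4.4, -0.0] [0.0, 0.0, 0.0]
```

```bash
python3 -m jog '[[[-2,-18,0,0.7,0,0],[-7,-17,0,0,0,0],[-11.5,-14,0,0,0,0],[-15.5,-9.5,0,0,0,0],[-17.5,-4.5,0,0,0,0]]]'; python3 nxt.py 18 5 .5245 -.0925
```

```text
t: 7.22
eef_pos: [0.5824, -0.0943, 0.2417]
ee_rot: [179.5, 0.1, -90.0]
contact_force: [-24.5, -2.0, 9.9]
width: 0.268
ang -1.8 wheel 181.6 r 57.9 z 241.7 F [-24.5  -2.    9.9] w 0.268 t 7.22
[-18.0, 2.2, 0.2] [0.5, 0.1, 0.0]
[-16.4, 7.7, 0.0] [0.0, 0.0, 0.0]
[-13.2, 12.4, 0.0] [0.0, 0.0, 0.0]
[-8.7, 15.9, 0.0] [0.0, 0.0, 0.0]
[-3.4, 17.8, 0.0] [0.0, 0.0, 0.0]
```

```bash
python3 -m jog '[[[-17.5,3,0,0.5,0,0],[-16.5,8,0,0,0,0],[-13,12.5,0,0,0,0],[-8.5,16,0,0,0,0],[-3.5,18,0,0,0,0]]]'; python3 nxt.py 18 5 .5243 -.092
```

```text
t: 7.85
eef_pos: [0.5225, -0.0345, 0.2418]
ee_rot: [180.0, -0.5, -89.8]
contact_force: [3.5, -29.1, -5.4]
width: 0.262
ang 91.8 wheel 275.2 r 57.6 z 241.8 F [  3.5 -29.1  -5.4] w 0.262 t 7.85
[2.9, 17.9, 0.4] [0.0, -0.5, 0.2]
[8.7, 15.9, 0.0] [0.0, 0.0, 0.0]
[13.2, 12.4, 0.0] [0.0, 0.0, 0.0]
[16.4, 7.7, 0.0] [0.0, 0.0, 0.0]
[18.0, 2.3, 0.0] [0.0, 0.0, 0.0]
```

```bash
python3 -m jog '[[[4,18,0.5,0,-0.5,0.2],[9,16,0,0,0,0],[13.5,12.5,0,0,0,0],[16.5,7.5,0,0,0,0]]]'; python3 nxt.py 18 5 .5240 -.0928
```

```text
t: 8.35
eef_pos: [0.4685, -0.0762, 0.2419]
ee_rot: [-179.4, -0.0, -89.9]
contact_force: [13.3, -1.1, -10.5]
width: 0.266
ang 163.3 wheel 346.7 r 57.9 z 241.9 F [ 13.3  -1.1 -10.5] w 0.266 t 8.35
[18.0, 2.6, 0.4] [-0.6, -0.0, 0.1]
[17.9, -3.2, -0.0] [0.0, 0.0, 0.0]
[16.0, -8.6, -0.0] [0.0, 0.0, 0.0]
[12.5, -13.1, -0.0] [0.0, 0.0, 0.0]
[7.9, -16.4, -0.0] [0.0, 0.0, 0.0]
```

```bash
python3 -m jog '[[[18,2.5,0.5,-0.6,0,0],[18,-3,0,0,0,0],[16,-8.5,0,0,0,0],[12.5,-13,0,0,0,0],[8,-16.5,0,0,0,0]]]'; python3 nxt.py 18 5 .5240 -.0928
```

```text
t: 8.98
eef_pos: [0.509, -0.1492, 0.2417]
ee_rot: [-179.8, 0.4, -90.0]
contact_force: [3.2, 21.7, 3.7]
width: 0.263
ang -104.9 wheel 78.5 r 58.3 z 241.7 F [ 3.2 21.7  3.7] w 0.263 t 8.97
[1.6, -18.1, 0.3] [-0.2, 0.4, 0.0]
[-3.8, -17.7, -0.0] [0.0, 0.0, 0.0]
[-9.1, -15.7, -0.0] [0.0, 0.0, 0.0]
[-13.5, -12.1, -0.0] [0.0, 0.0, 0.0]
[-16.6, -7.4, -0.0] [0.0, 0.0, 0.0]
```

```bash
python3 -m jog '[[[1,-18,0,0,0.4,0],[-4,-17.5,0,0,0,0],[-9,-15.5,0,0,0,0],[-13.5,-12,0,0,0,0],[-16.5,-7.5,0,0,0,0]]]'; python3 nxt.py 18 5 .5240 -.0928
```

```text
t: 9.6
eef_pos: [0.5803, -0.1084, 0.2417]
ee_rot: [179.5, 0.2, -90.1]
contact_force: [-17.8, 1.6, 10.1]
width: 0.261
ang -15.5 wheel 167.9 r 58.4 z 241.7 F [-17.8   1.6  10.1] w 0.261 t 9.60
[-18.1, -1.6, 0.2] [0.5, 0.2, -0.1]
[-17.8, 3.6, 0.0] [0.0, 0.0, 0.0]
[-15.8, 8.9, 0.0] [0.0, 0.0, 0.0]
[-12.2, 13.4, 0.0] [0.0, 0.0, 0.0]
[-7.5, 16.5, 0.0] [0.0, 0.0, 0.0]
```

```bash
python3 -m jog '[[[-18,-1.5,0,0.5,0.2,0],[-18,3.5,0,0,0,0],[-16,9,0,0,0,0],[-12,13.5,0,0,0,0],[-7.5,16.5,0,0,0,0]]]'; python3 nxt.py 18 5 .5240 -.0928
```

```text
t: 10.22
eef_pos: [0.5389, -0.0365, 0.2418]
ee_rot: [-179.9, -0.3, -90.1]
contact_force: [-0.7, -17.9, 1.8]
width: 0.265
ang 75.2 wheel 258.6 r 58.2 z 241.8 F [ -0.7 -17.9   1.8] w 0.265 t 10.22
[-1.6, 18.1, 0.3] [-0.1, -0.3, -0.1]
[3.8, 17.7, 0.0] [0.0, 0.0, 0.0]
[9.1, 15.7, 0.0] [0.0, 0.0, 0.0]
[13.5, 12.1, 0.0] [0.0, 0.0, 0.0]
[16.6, 7.3, 0.0] [0.0, 0.0, 0.0]
```

Need 101° more to the stop angle (≈176.3°).

```bash
python3 -m jog '[[[-1,18,0,0,-0.3,0],[4,17.5,0,0,0,0],[9,15.5,0,0,0,0],[13.5,12,0,0,0,0],[16.5,7.5,0,0,0,0]]]'; python3 nxt.py 6 3 .5240 -.0928
```

```text
t: 10.85
eef_pos: [0.4681, -0.0776, 0.2419]
ee_rot: [-179.3, -0.1, -90.0]
contact_force: [16.5, -1.7, -9.4]
width: 0.265
ang 164.8 wheel 348.2 r 58.0 z 241.9 F [16.5 -1.7 -9.4] w 0.265 t 10.85
[5.9, 1.3, 0.4] [-0.7, -0.1, 0.0]
[6.0, 0.7, 0.0] [0.0, 0.0, 0.0]
[6.1, 0.0, 0.0] [0.0, 0.0, 0.0]
```

```bash
python3 -m jog '[[[6,0.5,0,-0.7,0,0],[5.5,0.5,0,0,0,0],[0,0,0,0,0,0],[0,0,0,0,0,0]]]'; python3 nxt.py 6 3 .5240 -.0928
```

```text
t: 11.35
eef_pos: [0.4663, -0.0892, 0.2418]
ee_rot: [-180.0, -0.1, -90.0]
contact_force: [0.2, -1.8, 0.2]
width: 0.265
ang 176.4 wheel 359.8 r 57.8 z 241.8 F [ 0.2 -1.8  0.2] w 0.265 t 11.35
[6.1, 0.2, 0.3] [-0.0, -0.1, 0.0]
[6.0, -0.6, -0.0] [0.0, 0.0, 0.0]
[6.0, -1.2, -0.0] [0.0, 0.0, 0.0]
```

```bash
python3 -m jog '[[[0,0,0,0,0,0],[0,0,0,0,0,0],[0,0,0,0,0,0],[0,0,0,0,0,0]]]'; python3 - <<'E'
from h import *
f=grab_frame('wrist'); cv2.imwrite('pics/wrist3.png',f['img'])
f=grab_frame('top'); cv2.imwrite('pics/top3.png',f['img'])
f=grab_frame('side'); cv2.imwrite('pics/side3.png',cv2.resize(f['img'][150:330,220:450],None,fx=3,fy=3,interpolation=cv2.INTER_CUBIC))
o=get_obs(); print(o['eef_pos'],o['joint_velocities'],o['contact_force'],o['width'])
E
```

```text
t: 11.85
eef_pos: [0.4663, -0.089, 0.2418]
ee_rot: [-180.0, -0.1, -90.0]
contact_force: [-0.7, -2.6, 0.5]
width: 0.264
[ 0.46629884 -0.08905426  0.24180166] [-0.0229079   0.02541039 -0.06353452 -0.04195095  0.06692656  0.00850228] [-0.06159068 -1.87643223  0.2349177 ] 0.26632565987150475
```

View pics/side3.png

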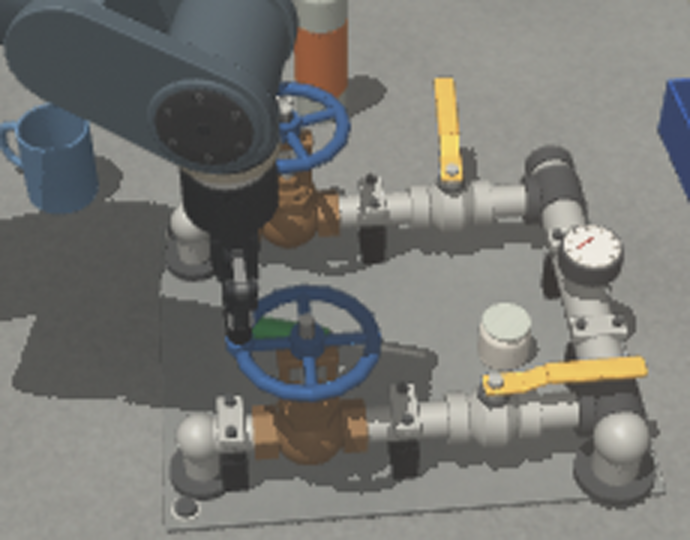

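View pics/top3.png

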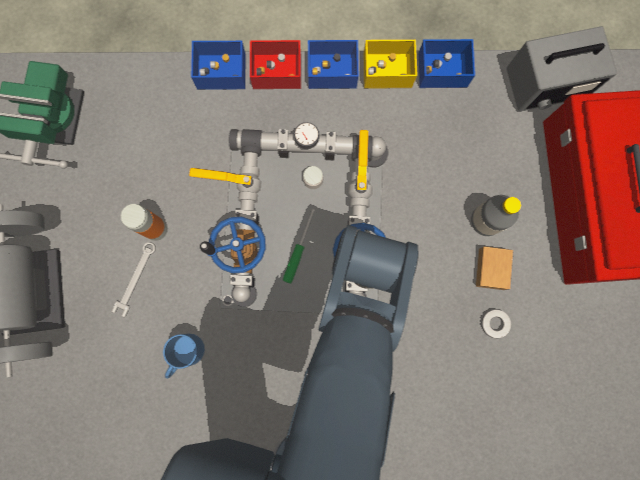

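View pics/wrist3.png

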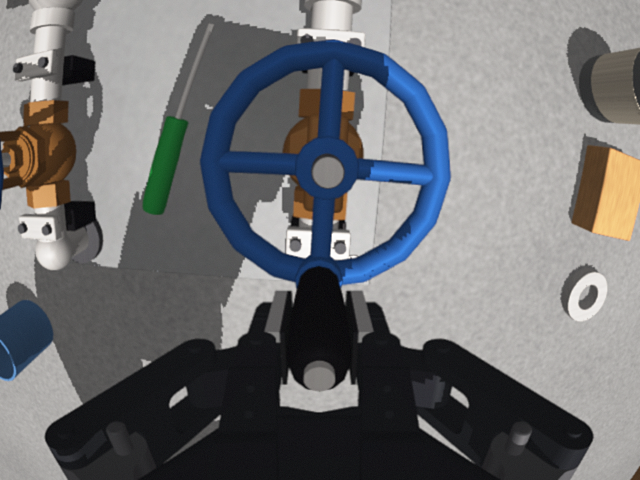

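```bash
python3 - <<'E'
from h import *
f=grab_frame('side')
for z in (.21,.215,.22,.225): print(z,(proj(f,[.524,-.0928,z])-[220,150])*3)
a=cv2.imread('pics/side2.png');b=cv2.imread('pics/side3.png')
c=np.hstack([cv2.resize(i[285:365,270:340],None,fx=5,fy=5) for i in (a,b)]); cv2.imwrite('pics/stem.png',c)
E
```

```text
0.21 [306.16429021 326.99350376]
0.215 [306.0625725  323.17395631]
0.22 [305.96029307 319.33331582]
0.225 [305.85744725 315.47140707]
```

View pics/stem.png

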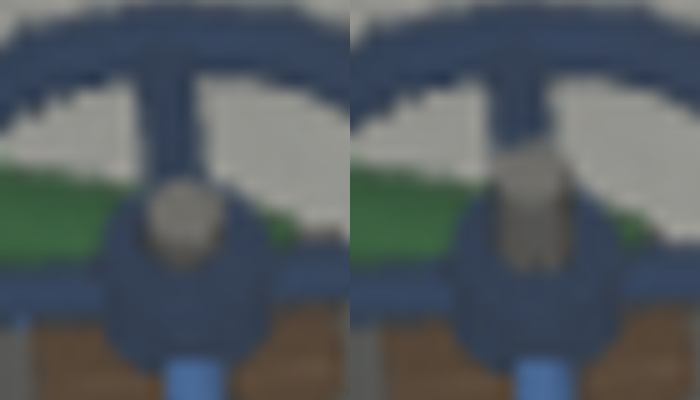

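```bash
python3 - <<'E'
from h import *
o=get_obs(); print(o['eef_pos'],o['width'],o['t']); close_job()
E
```

```text
[ 0.46630853 -0.08903587  0.24178902] 0.26350235664766064 12.05
the job is handed in; nothing more can be done
```

The right line is the one in service: its yellow lever lies along the pipe. I gripped that wheel's black handle and wound it clockwise to the stop. The stop held at about 45–48 N on two separate pushes, at the expected angle. I then backed it off two full turns and handed in at 12.05 s, still gripping the handle.

Last checks:
- **Wheel position:** the tool was back within 1 mm of where it stood at the stop, after two counted turns. The stem top had risen about 10 mm in the side view, which matches two turns.
- **Grip and rest:** the opening was 26% (about 22.5 mm, against the 24 mm handle) with a set force of 60 N. The arm was at rest, with about 2 N on the wrist.
- **Everything else:** by eye in the final top picture, the other wheel, both levers and the loose items looked where they started; I did not measure them.

My first estimate of the wheel's centre was 1–2 mm off. This caused up to about 29 N sideways on the handle during the first turn and a half, and I corrected it on the way. No check failed or disagreed.

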